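# Stock the chilled counter plate

## Robot

A 6-joint arm with a two-finger parallel gripper is mounted at the origin on the work surface. World frame = base frame: x ahead of the robot, y to its left, z up, the work surface at z = 0. Lengths are in m, angles in rad, forces in N, time in s.
With the tool pointing down it reaches from about 0.275 to 0.825 m from the base axis. Payload 4.9 kg.
Tool frame: the origin (TCP) lies midway between the tips of the shut fingers; the grasp point (between the pads) lies 19 mm behind it (bot.grip_depth is the distance from the TCP to the grasp point, in m); y points along the fingers, x is the direction in which the jaws open and shut, and the axes are right-handed (so a half turn about y gives the same grasp; the last joint's range is limited). The gripper opens to 85 mm and grips with 20 to 120 N. Pads are 22 mm wide; open, the fingers measure 114 mm over their backs; the gripper's body (76 mm by 85 mm) begins 54 mm behind the grasp point. The pads swing forward as they close: fully open they stand 13 mm farther back than shut.
Start: joints at [-1.328, 0.326, -0.193, 1.052, 0, 1.437], TCP at [0.202, -0.511, 0.231] pointing down, gripper open.
Joint ranges: [-2.65, 2.65], [-0.97, 1.79], [-1.3, 1.35], [-1.93, 2.1], [-1.47, 1.37], [-3.14, 3.14]. Speed limits (rad/s): [2.57, 2.57, 3.14, 3.14, 3.14, 3.14].

## Interface

Orientations are given as a unit quaternion [w, x, y, z].
In Python, from cell import bot gives the robot as it stands. Calls block until the motion is done:
- bot.move_pose(position, orientation): joint-space move of the TCP to a pose.
- bot.move_linear(position, speed=0.15, rotation=None, until_force=None): straight line of the TCP; rotation=None keeps the orientation; speed is the mean speed in m/s. With until_force (N) it stops when the force on the tool has changed by that much, and returns True; else False.
- bot.goto_joints(angles): joint-space move.
- bot.set_gripper(opening, grasp_force=None): opening from 0.0 (shut) to 1.0 (fully open); grasp_force is the grip in N (None keeps the last); returns when the fingers have stopped.
- bot.wait(seconds).
- bot.solve_ik(position, orientation): joint angles nearest the present ones, or None.
- bot.camera(name): name is "scene" or "top" or "wrist"; returns the picture (384x512x3 uint8, red, green, blue); there is no depth.
- bot.calibration(name): a dict with "mtx" (3x3 intrinsics, pixels), "extrinsics" (4x4, takes a point from world to camera coordinates); the wrist camera has in their place "hand_eye" (4x4, takes a point from camera to tool coordinates, whose origin is the TCP and whose axes are the tool frame's). Camera axes: x right, y down, z forward; pixel columns grow to the right and rows downward; lengths in m; the calibration is good to about 2 mm. A picture is of the moment at which its call begins: read the wrist's pose just before it. calibration takes no time and is no camera call.
A pose or a line that the arm cannot do raises bot.PlanningError and nothing moves.
- bot.close_job(): hands the job in, once; it reports no verdict.
Trained networks look in the newest picture that a camera, given by its name, has taken for a name from the list of things; names that differ only in an ending like _2 or _b are one class to them, and where a whole thing is asked for, a point or a joint stands for the part that bears it (a point fixed in the world has none). Each returns a list of dicts, best first, with "confidence" (0 to 1); they miss things now and then, are a little off and sometimes report something else, mostly with a low value. They report only what shows in the picture. A call takes as long as a camera call.
- bot.search_frame(camera, thing): "bbox" ([left, top, width, height] in pixels, round what is visible of it).
Readings, each from a call of its own:
- bot.read_clock(): time.
- bot.read_joint_positions(): joint angles.
- bot.read_joint_vel(): joint speeds.
- bot.read_joint_efforts(): joint torques, N m.
- bot.read_position(): TCP position.
- bot.read_tool_rot(): TCP orientation.
- bot.read_ft_force(): force on the tool from outside, world axes, zero at the start.
- bot.read_moment(): the same for the moment, N m.
- bot.read_gripper_width(): opening from 0.0 (shut) to 1.0 (fully open).
Only numpy, scipy, OpenCV 4.12 (cv2) and the standard library are available. Lean on these libraries where they do the work, as an engineer would, in place of code of your own. Each camera call takes 0.05 s, during which the arm holds its last target. There are 200 camera calls.

## Task

Sort the red- and green-lidded tubs of rice balls into the display trays with the rim of the same colour, upright on the tray floor, and leave the yellow one. Once both trays are filled, slide them without lifting them, tubs and all, up the bevel of the chilled plate until they stand side by side, flat and square on its deck, up against the back rail. Leave everything else on the counter where it is.

Things in the scene. Friction and masses are not known exactly. Their poses are not given: they have to be found in the camera images.
- plate: fixed metal chilled plate. Origin: deck centre at counter height; y points from the bevel to the back rail. Deck 12 mm high, x -195 to 195, y -87.5 to 87.5 mm, no side rails. The bevel, as wide, falls evenly to the counter at y -157.5. Rail: inner face y 87.5, top at 42 mm, a 55 mm high chiller unit behind it. A tray against the rail has its origin at y 17.5; the two fit at x about -90 and 90, either order
- bevel_foot (a point): middle of the foot of the plate's bevel, at counter height (plate y -157.5 mm)
- back_rail (a point): middle of the inner face of the plate's back rail, at deck height (plate y 87.5 mm)
- tray_red: white square display tray with a red rim, for the red-lidded tubs: outside 140 x 140 mm, 28 mm high, walls and floor 4 mm thick, open on top, loose, about 0.26 kg; origin at the centre of its underside, z up. It starts on the counter before the foot of the bevel, its y axis roughly along the plate's y axis (the way it is to be slid)
- tray_green: white square display tray with a green rim, for the green-lidded tubs: outside 140 x 140 mm, 28 mm high, walls and floor 4 mm thick, open on top, loose, about 0.26 kg; origin at the centre of its underside, z up. It starts on the counter before the foot of the bevel, its y axis roughly along the plate's y axis (the way it is to be slid)
- red0: sealed clear tub of rice balls, a plain upright cylinder 50 mm in diameter and 46 mm tall, about 70 g, with a flat red lid (the top 13 mm); origin at the centre of its underside, z up. Starts somewhere on the counter to the robot's right; may be absent (then None)
- red1: sealed clear tub of rice balls, a plain upright cylinder 50 mm in diameter and 46 mm tall, about 70 g, with a flat red lid (the top 13 mm); origin at the centre of its underside, z up. Starts somewhere on the counter to the robot's right; may be absent (then None)
- red2: sealed clear tub of rice balls, a plain upright cylinder 50 mm in diameter and 46 mm tall, about 70 g, with a flat red lid (the top 13 mm); origin at the centre of its underside, z up. Starts somewhere on the counter to the robot's right; may be absent (then None)
- red3: sealed clear tub of rice balls, a plain upright cylinder 50 mm in diameter and 46 mm tall, about 70 g, with a flat red lid (the top 13 mm); origin at the centre of its underside, z up. Starts somewhere on the counter to the robot's right; may be absent (then None)
- green0: sealed clear tub of rice balls, a plain upright cylinder 50 mm in diameter and 46 mm tall, about 70 g, with a flat green lid (the top 13 mm); origin at the centre of its underside, z up. Starts somewhere on the counter to the robot's right; may be absent (then None)
- green1: sealed clear tub of rice balls, a plain upright cylinder 50 mm in diameter and 46 mm tall, about 70 g, with a flat green lid (the top 13 mm); origin at the centre of its underside, z up. Starts somewhere on the counter to the robot's right; may be absent (then None)
- green2: sealed clear tub of rice balls, a plain upright cylinder 50 mm in diameter and 46 mm tall, about 70 g, with a flat green lid (the top 13 mm); origin at the centre of its underside, z up. Starts somewhere on the counter to the robot's right; may be absent (then None)
- green3: sealed clear tub of rice balls, a plain upright cylinder 50 mm in diameter and 46 mm tall, about 70 g, with a flat green lid (the top 13 mm); origin at the centre of its underside, z up. Starts somewhere on the counter to the robot's right; may be absent (then None)
- yellow: sealed clear tub of rice balls, a plain upright cylinder 50 mm in diameter and 46 mm tall, about 70 g, with a flat yellow lid (the top 13 mm); origin at the centre of its underside, z up. Not wanted: it stands among the others and stays where it is
- scoop: steel spoon-shaped scoop 190 mm long lying at the left, nearer the robot than the plate, to be left alone; origin at its middle
- calculator: grey calculator 85 x 140 x 20 mm at the right near the robot, to be left alone; origin under its centre
- syrup_jar: amber jar 64 mm in diameter, 85 mm tall, to the left beyond the chiller unit, to be left alone; origin under its centre
- counter_bell: brass counter bell 72 mm in diameter, 47 mm tall, to the left beyond the chiller unit, to be left alone; origin under its centre
- tea_mug: blue mug 76 mm in diameter, 85 mm tall, at the right near the robot, to be left alone; origin under its centre

How it is judged:
By the outcome, as a careful person would: the job done as asked, in the order asked, and still so for the second after the job is handed in, with the robot touching nothing.
Of red0, red1, red2, red3 only 3 to 4 are there at a start; the rules pass over those that are not, and their reading is None.
Of green0, green1, green2, green3 only 3 to 4 are there at a start; the rules pass over those that are not, and their reading is None.
At some moment in a run one of red0, red1, red2, red3, green0, green1, green2, green3, tray_red, tray_green may be knocked a few centimetres aside while the robot is not near it.
Once in a run the grip may slacken for a moment while it holds something.
It also fails if it takes over 210 s, if anything falls off the work surface, if the arm or the gripper's body presses on something with over 40 N, if the wrist force passes 120 N, or if a joint passes its speed limit or range.

## Working session

There is one attempt and no reset: what is moved stays moved. The work goes in short steps, each a Python script; the robot and the scene stay as the last script left them, time stands still between calls to the robot, and variables do not carry over. Pictures are saved under pics/ and viewed, about 12 in all and at most 16, crops included, and the job is handed in when it is done.

```bash
ls; mkdir -p pics; python3 - <<'E'
from cell import bot
import cv2,numpy as np
for n in("top","scene"):
    im=bot.camera(n); cv2.imwrite(f"pics/{n}0.png",cv2.resize(im[:,:,::-1],(800,600)))
    c=bot.calibration(n); print(n,np.round(c["mtx"],1).tolist(),np.round(c["extrinsics"],3).tolist())
print(np.round(bot.calibration("wrist")["hand_eye"],3).tolist(),bot.read_clock(),bot.read_tool_rot(),bot.grip_depth)
E
```

```text
pics
top [[467.5, 0.0, 253.8], [0.0, 467.5, 196.8], [0.0, 0.0, 1.0]] [[-0.021, -1.0, -0.01, 0.043], [-0.986, 0.022, -0.166, 0.474], [0.167, 0.006, -0.986, 1.671], [0.0, 0.0, 0.0, 1.0]]
scene [[406.1, 0.0, 247.3], [0.0, 406.1, 193.2], [0.0, 0.0, 1.0]] [[0.238, 0.971, -0.006, -0.129], [0.724, -0.181, -0.666, -0.315], [-0.648, 0.154, -0.746, 1.514], [0.0, 0.0, 0.0, 1.0]]
[[1.0, 0.0, -0.0, 0.001], [0.0, -0.31, 0.951, -0.142], [0.0, -0.951, -0.31, 0.079], [0.0, 0.0, 0.0, 1.0]] 0.1 [ 0.58513528 -0.58443241  0.39792622 -0.39712743] 0.0187
```

View pics/top0.png

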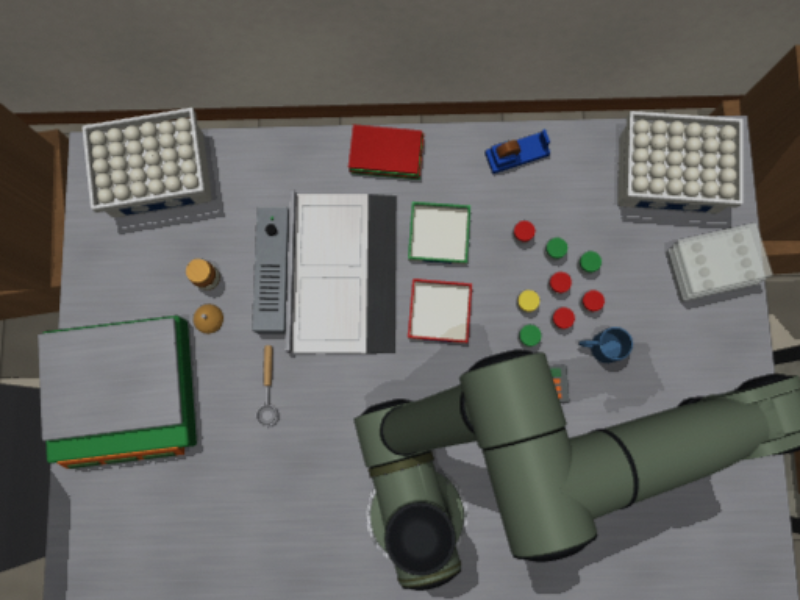

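View pics/scene0.png

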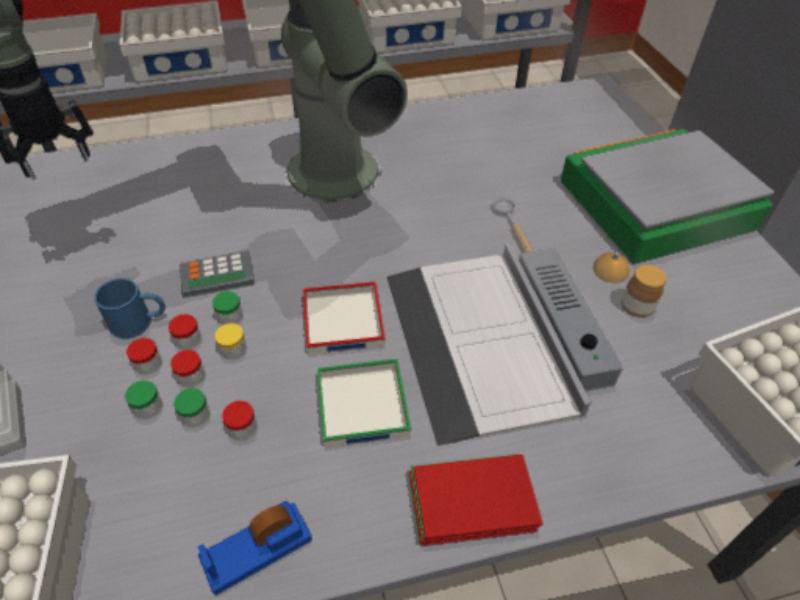

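```bash
cat > h.py <<'E'
from cell import bot
import cv2,numpy as np
from scipy.spatial.transform import Rotation as Ro
def Rdown(a):
    c,s=np.cos(a),np.sin(a); return np.array([[c,0,-s],[s,0,c],[0,-1,0]])
def q(R):
    x,y,z,w=Ro.from_matrix(R).as_quat(); return [w,x,y,z]
def cam(name):
    """picture, K, world->camera"""
    c=bot.calibration(name)
    if name=="wrist":
        p=bot.read_position(); w,x,y,z=bot.read_tool_rot()
        T=np.eye(4); T[:3,:3]=Ro.from_quat([x,y,z,w]).as_matrix(); T[:3,3]=p
        E=np.linalg.inv(T@c["hand_eye"])
    else: E=np.array(c["extrinsics"])
    return bot.camera(name),np.array(c["mtx"]),E
def unproj(uv,K,E,z):
    uv=np.atleast_2d(np.asarray(uv,float)); d=np.c_[uv,np.ones(len(uv))]@np.linalg.inv(K).T@E[:3,:3]
    o=-E[:3,:3].T@E[:3,3]; t=(z-o[2])/d[:,2]; return (o+d*t[:,None])[:,:2]
def proj(P,K,E):
    P=np.atleast_2d(P); c=P@E[:3,:3].T+E[:3,3]; u=c@K.T; return u[:,:2]/u[:,2:]
HUE={"red":((0,8),(172,180)),"green":((50,80),),"yellow":((22,34),)}
def mask(im,col,s=110,v=50):
    h=cv2.cvtColor(im,cv2.COLOR_RGB2HSV); m=np.zeros(im.shape[:2],np.uint8)
    for a,b in HUE[col]: m|=cv2.inRange(h,(a,s,v),(b,255,255))
    return m
def blobs(view,col,z=.045):
    """(x,y,area ratio to a 50 mm disc, bbox-fill) of coloured blobs"""
    im,K,E=view; m=mask(im,col); out=[]
    n,l,st,ce=cv2.connectedComponentsWithStats(m)
    for i in range(1,n):
        if st[i,4]<25: continue
        x,y=unproj(ce[i],K,E,z)[0]
        ring=[[x+.025*np.cos(t),y+.025*np.sin(t),z] for t in np.arange(0,6.28,.3)]
        A=cv2.contourArea(proj(ring,K,E).astype(np.float32))
        out.append((x,y,st[i,4]/max(A,1),st[i,4]/(st[i,2]*st[i,3])))
    return np.round(np.array(out).reshape(-1,4),4)
def tray(view,col,z=.028):
    """centre, yaw, size of rim (largest hull that is ~140 mm square)"""
    im,K,E=view; m=mask(im,col,80,40); m=cv2.morphologyEx(m,cv2.MORPH_CLOSE,np.ones((3,3)))
    best=None
    for c in cv2.findContours(m,cv2.RETR_EXTERNAL,cv2.CHAIN_APPROX_NONE)[0]:
        if len(c)<40: continue
        w=unproj(c[:,0],K,E,z).astype(np.float32)*1000
        (x,y),(a,b),t=cv2.minAreaRect(w)
        if 125<a<165 and 125<b<165:
            t=(t+45)%90-45; best=(round(x/1000,4),round(y/1000,4),round(t,1),round(a),round(b))
    return best
E
python3 - <<'E'
from h import *
np.set_printoptions(suppress=True)
for n in("top","scene"):
    v=cam(n)
    for c in HUE:
        b=blobs(v,c); b=b[(b[:,2]>.5)&(b[:,2]<1.8)]; print(n,c,b.tolist())
    for c in("red","green"): print("tray",c,tray(v,c))
    im,K,E=v
    g=cv2.cvtColor(im,cv2.COLOR_RGB2HSV)
    # bevel
    m=cv2.inRange(g,(0,0,0),(180,120,75))
    cs=sorted([c for c in cv2.findContours(m,cv2.RETR_EXTERNAL,cv2.CHAIN_APPROX_NONE)[0] if cv2.contourArea(c)>400],key=cv2.contourArea)
    for c in cs:
        for z in(0,.012):
            r=cv2.minAreaRect(unproj(c[:,0],K,E,z).astype(np.float32)*1000)
            if z==0: B=np.round(cv2.boxPoints(r)).tolist()
            if 300<max(r[1])<480: print("dark z",z,np.round(r[0]),np.round(r[1]),round(r[2],1),B)
for p in ([.45,-.2,.2],[.45,0,.2],[.6,-.4,.2],[.5,.2,.1]):
    print(p,[bot.solve_ik(p,q(Rdown(np.radians(a)))) is not None for a in range(-180,180,30)])
E
```

```text
top red [[0.6525, -0.2738, 1.0777, 0.75], [0.5264, -0.352, 1.0664, 0.7704], [0.4677, -0.066, 1.6573, 0.1382], [0.4808, -0.4261, 1.0513, 0.7704], [0.4414, -0.3545, 1.0607, 0.7857]]
top green [[0.6093, -0.3482, 0.9694, 0.7929], [0.5739, -0.4254, 1.0016, 0.7692], [0.4031, -0.2746, 0.9748, 0.7857]]
top yellow [[0.484, -0.275, 1.0471, 0.7653]]
tray red (0.4687, -0.0687, -6.3, 144, 145)
tray green (0.6596, -0.0726, -5.5, 142, 143)
dark z 0 [787. 569.] [169. 302.] 45.6 [[620.0, 614.0], [836.0, 403.0], [954.0, 523.0], [738.0, 735.0]]
dark z 0 [567.  68.] [ 66. 390.] 88.4 [[371.0, 40.0], [761.0, 30.0], [763.0, 95.0], [373.0, 106.0]]
dark z 0.012 [565.  67.] [ 65. 388.] 88.4 [[371.0, 40.0], [761.0, 30.0], [763.0, 95.0], [373.0, 106.0]]
dark z 0 [111. 903.] [423. 116.] 4.0 [[-105.0, 946.0], [-96.0, 830.0], [326.0, 859.0], [318.0, 976.0]]
dark z 0.012 [111. 897.] [420. 116.] 4.0 [[-105.0, 946.0], [-96.0, 830.0], [326.0, 859.0], [318.0, 976.0]]
scene red [[0.4928, -0.0696, 1.7976, 0.1506], [0.4471, -0.3528, 1.1951, 0.7882], [0.4865, -0.4239, 1.1934, 0.774], [0.5316, -0.3503, 1.1591, 0.7895], [0.6
[... 217 characters left out ...]

scene yellow [[0.4899, -0.2737, 1.1874, 0.816]]
tray red (0.4719, -0.0671, -6.4, 143, 147)
tray green (0.6621, -0.0714, -5.5, 141, 144)
dark z 0 [565.  70.] [ 70. 395.] 88.8 [[367.0, 40.0], [762.0, 32.0], [763.0, 101.0], [368.0, 109.0]]
dark z 0.012 [574.  67.] [ 69. 390.] 88.8 [[367.0, 40.0], [762.0, 32.0], [763.0, 101.0], [368.0, 109.0]]
[0.45, -0.2, 0.2] [True, True, True, True, True, True, True, True, True, True, True, True]
[0.45, 0, 0.2] [True, True, True, True, True, True, True, True, True, True, True, True]
[0.6, -0.4, 0.2] [True, True, True, True, True, True, True, True, True, True, True, True]
[0.5, 0.2, 0.1] [True, True, True, True, True, True, True, True, True, True, True, True]
```

```bash
cat >> h.py <<'E'
HZ,GZ=.15,.022
BIAS=dict(top=np.array([.001,0]),scene=np.array([-.003,0]))
def tubs():
    """colour -> list of xy on the counter (right side); merges top and scene"""
    vs={n:cam(n) for n in("top","scene")}; out={}
    for c in HUE:
        L=[]
        for n,v in vs.items():
            for x,y,a,f in blobs(v,c):
                if not(.5<a<1.5 and f>.6 and .3<x<.8 and -.62<y<-.16): continue
                p=np.array([x,y])+BIAS[n]
                for g in L:
                    if np.linalg.norm(np.mean(g,0)-p)<.03: g.append(p); break
                else: L.append([p])
        out[c]=[np.mean(g,0) for g in L]
    return out,vs
def trays(vs,last):
    r=dict(last)
    for c in("red","green"):
        for n in("top","scene"):
            t=tray(vs[n],c)
            if t and all(134<s<152 for s in t[3:]):
                r[c]=(t[0]+.0015*(1 if n=="top" else -1),t[1],np.radians(t[2])); break
    return r
def go(x,y,z,yaws,lin=None):
    """joint move to the yaw (mod pi variants in list) needing least wrist travel"""
    j0=bot.read_joint_positions(); best=None
    for a in yaws:
        for k in(0,np.pi):
            s=bot.solve_ik([x,y,z],q(Rdown(a+k)))
            if s is None: continue
            d=np.abs(np.array(s)-j0).max()
            if best is None or d<best[0]: best=(d,a+k)
    bot.move_pose([x,y,z],q(Rdown(best[1]))); return best[1]
def pickyaws(p,others):
    """yaws whose two finger boxes stay clear of the other tubs"""
    r=[]
    for a in np.radians(np.arange(0,180,15)):
        e=np.array([np.cos(a),np.sin(a)]); n=np.array([-e[1],e[0]]); m=9
        for o in others:
            d=np.array(o)-p
            dx=max(abs(d@e)-.055,0); dy=max(abs(d@n)-.013,0); m=min(m,np.hypot(dx,dy)-.025)
        r.append((m,a))
    ok=[a for m,a in r if m>.012]
    return ok or [max(r)[1]]
def pick(col,p,others):
    bot.set_gripper(.8)
    a=go(*p,HZ,pickyaws(p,others))
    b=blobs(cam("wrist"),col,.046)
    b=[k for k in b if np.hypot(k[0]-p[0],k[1]-p[1])<.045 and .6<k[2]<1.4]
    if b:
        w=min(b,key=lambda k:np.hypot(k[0]-p[0],k[1]-p[1]))[:2]; print(" wrist corr mm",np.round((w-p)*1000,1)); p=w
    else: print(" no wrist sighting")
    bot.move_linear([*p,GZ],.2,until_force=10)
    bot.set_gripper(.3,40); w=bot.read_gripper_width()
    bot.move_linear([*p,HZ],.25)
    print(" width",round(w,3),round(bot.read_gripper_width(),3)); return bot.read_gripper_width()>.45
def place(t,slot):
    x,y,th=t; u=np.array(slot)*.031
    R=np.array([[np.cos(th),-np.sin(th)],[np.sin(th),np.cos(th)]]); P=np.array([x,y])+R@u
    go(*P,HZ,[th+np.arctan2(slot[1],slot[0])])
    if bot.read_gripper_width()<.45: return False
    hit=bot.move_linear([*P,GZ+.005],.12,until_force=5)
    z=bot.read_position()[2]; bot.set_gripper(.74); bot.move_linear([*P,HZ],.25)
    print(" placed",np.round(P,3),"hit",hit,round(z,4)); return True
E
cat > run.py <<'E'
from h import *
import sys
T0=dict(red=(.4703,-.068,-.11),green=(.6608,-.072,-.096))
def cycle(col,slot,T):
    tb,vs=tubs(); T=trays(vs,T)
    if not tb[col]: print("none seen",col); return T,False
    allp=[p for c in tb for p in tb[c]]
    p=min(tb[col],key=lambda p:-p[1])
    print(col,np.round(p,3),{c:len(tb[c]) for c in tb})
    if not pick(col,p,[o for o in allp if o is not p]): print("PICK FAIL"); return T,False
    _,vs=tubs(); T=trays(vs,T); print(" tray",np.round(T[col],3))
    ok=place(T[col],slot); print(" t",round(bot.read_clock(),1)); return T,ok
E
python3 - <<'E'
from run import *
print(cycle("green",(1,1),T0))
im=bot.camera("wrist");cv2.imwrite("pics/w1.png",im[:,:,::-1])
E
```

```text
green [ 0.405 -0.274] {'red': 4, 'green': 3, 'yellow': 1}
 wrist corr mm [-0.5 -1.1]
 width 0.573 0.569
 tray [ 0.661 -0.073 -0.096]
 placed [ 0.695 -0.045] hit True 0.0275
 t 7.3
({'red': (0.4701, -0.0687, np.float64(-0.10995574287564276)), 'green': (0.6610999999999999, -0.0726, np.float64(-0.09599310885968812))}, True)
```

View pics/w1.png

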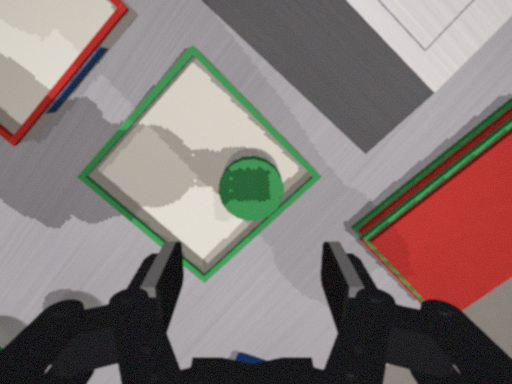

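The wrist picture shows the green-lidded tub standing upright in the green tray's far-left corner (lid at about 251,188), so I'll go on with the others.

```bash
python3 - <<'E'
from run import *
T=T0
for c,s in [("green",(-1,1)),("green",(1,-1)),("red",(1,1)),("red",(-1,1)),("red",(1,-1)),("red",(-1,-1))]:
    T,ok=cycle(c,s,T)
    if not ok: print("STOP",c,s); break
go(.40,-.30,.25,[0])
for n in("top","scene"):
    v=cam(n); cv2.imwrite(f"pics/{n}1.png",cv2.resize(v[0][:,:,::-1],(800,600)))
    for c in HUE: 
        b=blobs(v,c); print(n,c,b[(b[:,2]>.5)&(b[:,2]<1.8)].tolist(),tray(v,c) if c!="yellow" else "")
E
```

```text
green [ 0.315 -0.288] {'red': 4, 'green': 3, 'yellow': 1}
 no wrist sighting
 width 0.302 0.303
PICK FAIL
STOP green (-1, 1)
top red [[0.6525, -0.2738, 1.0777, 0.75], [0.468, -0.066, 1.6435, 0.137]] (0.4686, -0.0688, -6.3, 144, 145)
top green [[0.7026, -0.0595, 1.394, 0.3369], [0.6093, -0.3482, 0.9694, 0.7929]] (0.6596, -0.0726, -5.5, 142, 143)
top yellow [[0.484, -0.275, 1.0471, 0.7653]] 
scene red [[-0.939, -0.3147, 1.7371, 0.6552], [-0.7949, 0.2044, 1.4046, 0.6714], [0.4864, -0.4239, 1.1889, 0.7709], [0.6577, -0.2723, 1.1204, 0.7167]] (0.4719, -0.0669, -6.4, 143, 146)
scene green [[0.3433, -0.288, 0.6927, 0.3086], [0.6809, -0.0719, 1.1625, 0.0955], [0.5791, -0.4235, 1.0775, 0.7853], [0.6144, -0.3463, 1.0555, 0.7895], [0.6974, -0.0481, 1.0318, 0.7895]] (0.6621, -0.0713, -5.5, 141, 144)
scene yellow [[0.4899, -0.2736, 1.1621, 0.7986]]
```

View pics/scene1.png

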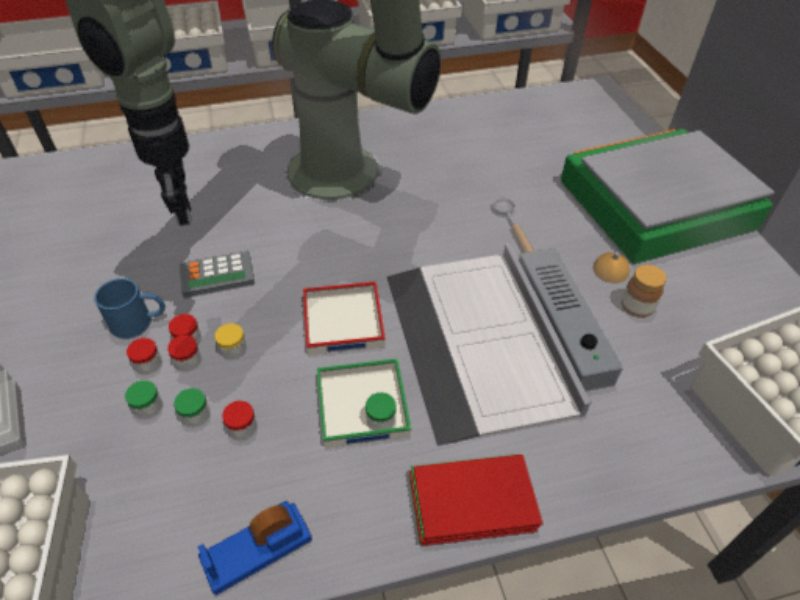

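The scene shows all seven wanted tubs upright. The missed "pick" was the calculator's green edge at (215,280): it lies where it was. One red tub has been knocked beside another (183,327 and 183,348). I'll exclude the calculator area, require a wrist sighting and split merged blobs.

```bash
python3 - <<'E'
s=open('h.py').read()
s=s.replace("""        if st[i,4]<25: continue
        x,y""","""        if st[i,4]<25: continue
        k=1
        x,y""")
s=s.replace("""        out.append((x,y,st[i,4]/max(A,1),st[i,4]/(st[i,2]*st[i,3])))
""","""        r=st[i,4]/max(A,1); f=st[i,4]/(st[i,2]*st[i,3])
        if 1.55<r<2.7 and f>.5:
            px=np.argwhere(l==i)[:,::-1].astype(np.float32)
            cc=cv2.kmeans(px,2,None,(3,50,.01),5,cv2.KMEANS_PP_CENTERS)[2]
            out+=[(*w,r/2,.75) for w in unproj(cc,K,E,z)]
        else: out.append((x,y,r,f))
""").replace("        k=1\n","")
s=s.replace(".3<x<.8 and",".37<x<.8 and")
s=s.replace('else: print(" no wrist sighting")','else: print(" no wrist sighting"); return False')
open('h.py','w').write(s)
E
python3 - <<'E'
from run import *
tb,_=tubs(); print({c:np.round(tb[c],3).tolist() for c in tb})
T=T0
if len(tb["red"])==4 and len(tb["green"])==2:
  for c,s in [("green",(-1,1)),("green",(1,-1))]:
    T,ok=cycle(c,s,T)
    if not ok: print("STOP",c,s); break
go(.40,-.30,.25,[0])
tb,_=tubs(); print({c:np.round(tb[c],3).tolist() for c in tb})
E
```

```text
{'red': [[0.654, -0.273], [0.444, -0.352], [0.495, -0.355], [0.483, -0.424]], 'green': [[0.611, -0.347], [0.576, -0.423]], 'yellow': [[0.486, -0.274]]}
green [ 0.611 -0.347] {'red': 4, 'green': 2, 'yellow': 1}
 wrist corr mm [-1.5  1.5]
 width 0.567 0.573
 tray [ 0.661 -0.072 -0.094]
 placed [ 0.633 -0.039] hit True 0.0284
 t 18.7
green [ 0.576 -0.424] {'red': 4, 'green': 1, 'yellow': 1}
 wrist corr mm [ 0.5 -1.8]
 width 0.572 0.572
 tray [ 0.661 -0.073 -0.096]
 placed [ 0.689 -0.107] hit True 0.0283
 t 25.5
{'red': [[0.654, -0.273], [0.495, -0.355], [0.444, -0.352], [0.483, -0.424]], 'green': [], 'yellow': [[0.486, -0.274]]}
```

```bash
sed -i 's/^    return ok or \[max(r)\[1\]\]/    return ok or [max(r)[1]], max(r)[0]/; s/pickyaws(p,others))$/pickyaws(p,others)[0])/' h.py
sed -i 's/p=min(tb\[col\],key=.*/p=max(tb[col],key=lambda p:pickyaws(p,[o for o in allp if o is not p])[1])/' run.py
python3 - <<'E'
from run import *
T=T0
for c,s in [("red",(1,1)),("red",(-1,1)),("red",(1,-1)),("red",(-1,-1))]:
    T,ok=cycle(c,s,T)
    if not ok: print("STOP",c,s); break
go(.42,-.36,.25,[0])
for n in("top","scene"):
    v=cam(n); cv2.imwrite(f"pics/{n}2.png",cv2.resize(v[0][:,:,::-1],(800,600)))
    print([tray(v,c) for c in("red","green")])
E
```

```text
red [ 0.654 -0.273] {'red': 4, 'green': 0, 'yellow': 1}
 wrist corr mm [-2.1  1.7]
 width 0.573 0.567
 tray [ 0.47  -0.067 -0.112]
 placed [ 0.505 -0.04 ] hit True 0.0279
 t 33.3
red [ 0.483 -0.425] {'red': 3, 'green': 0, 'yellow': 1}
 wrist corr mm [-2.2  1.3]
 width 0.571 0.566
 tray [ 0.47  -0.067 -0.112]
 placed [ 0.443 -0.033] hit True 0.0279
 t 40.3
red [ 0.443 -0.354] {'red': 2, 'green': 0, 'yellow': 1}
 wrist corr mm [ 0.1 -0.8]
 width 0.572 0.57
 tray [ 0.469 -0.067 -0.11 ]
 placed [ 0.496 -0.101] hit True 0.0277
 t 46.7
red [ 0.493 -0.356] {'red': 1, 'green': 0, 'yellow': 1}
 wrist corr mm [-0.4  0.8]
 width 0.566 0.57
 tray [ 0.469 -0.067 -0.11 ]
 placed [ 0.434 -0.094] hit True 0.0278
 t 52.9
[(0.4686, -0.0688, -6.3, 144, 145), (0.6596, -0.0726, -5.5, 142, 143)]
[(0.4697, -0.0666, -6.4, 143, 151), (0.6621, -0.0713, -5.5, 141, 144)]
```

View pics/scene2.png

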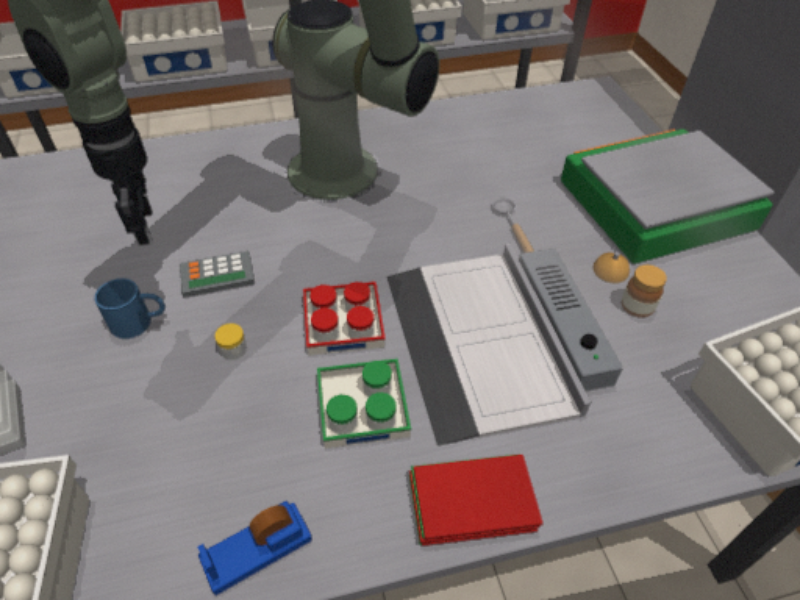

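Three green and four red tubs stand upright in their trays, and the yellow tub is at (230,340), unmoved. Next I push the trays with both open fingers against the rear wall.

```bash
cat > push.py <<'E'
from h import *
TH=np.radians(-1.35); ex=np.array([np.cos(TH),np.sin(TH)]); ey=np.array([-ex[1],ex[0]]); O=np.array([.5655,.0355])+.1575*ey
def W(x,y): return O+x*ex+y*ey
def plate(t):
    d=np.array(t[:2])-O; return d@ex,d@ey,np.degrees(t[2]-TH)
def lin(x,y,z,sp,f=None): return bot.move_linear([*W(x,y),z],sp,until_force=f)
def push(t):
    x,y,_=plate(t); rear=y-.070-.008
    bot.set_gripper(1.0)
    go(*W(x,rear-.032),.16,[TH])
    print(" descend hit",lin(x,rear-.032,.003,.12,8),np.round(bot.read_position(),4))
    lin(x,rear-.014,.003,.06)
    for yy,z in((-.175,.003),(-.150,.004),(-.110,.008),(-.075,.009)):
        h=lin(x,yy,z,.07,25); print(" y",yy,"hit",h,"F",np.round(bot.read_ft_force(),1))
        if h: return False
    h=lin(x,-.045,.009,.03,12); P=bot.read_position()[:2]-O
    print(" rail hit",h,"tool plate y",round(P@ey,4),"F",np.round(bot.read_ft_force(),1))
    c=P@ey
    lin(x,c-.03,.012,.08); lin(x,c-.03,.16,.2); return True
E
python3 - <<'E'
from push import *
T=trays({n:cam(n) for n in("top","scene")},{}); print({c:np.round(plate(T[c]),3) for c in T})
ok=push(T["green"]); print(ok,bot.read_clock())
go(.42,-.36,.25,[0]) if ok else 0
for n in("top","scene"):
    v=cam(n); cv2.imwrite(f"pics/{n}3.png",cv2.resize(v[0][:,:,::-1],(800,600)))
    for c in("red","green"):
        t=tray(v,c,.040 if c=="green" else .028); print(n,c,t, t and np.round(plate((t[0],t[1],np.radians(t[2]))),3))
E
```

```text
{'red': array([-0.093, -0.264, -4.95 ]), 'green': array([ 0.098, -0.263, -4.15 ])}
 descend hit False [ 0.6592 -0.1828  0.0039]
 y -0.175 hit False F [ 0.4 -5.8  1.5]
 y -0.15 hit False F [ -1.3 -10.6   8.2]
 y -0.11 hit False F [ 1.8 -3.2  2.8]
 y -0.075 hit False F [ 0.9 -0.6  0.3]
 rail hit True tool plate y -0.0642 F [-0.  -1.2  1.3]
True 64.1833
top red (0.4684, -0.0688, -6.3, 144, 145) [-0.095 -0.264 -4.95 ]
top green (0.6614, 0.2051, -1.6, 141, 142) [ 0.092  0.014 -0.25 ]
scene red (0.4698, -0.0667, -6.6, 143, 151) [-0.093 -0.262 -5.25 ]
scene green (0.6635, 0.2056, -1.4, 141, 144) [ 0.094  0.015 -0.05 ]
```

View pics/top3.png

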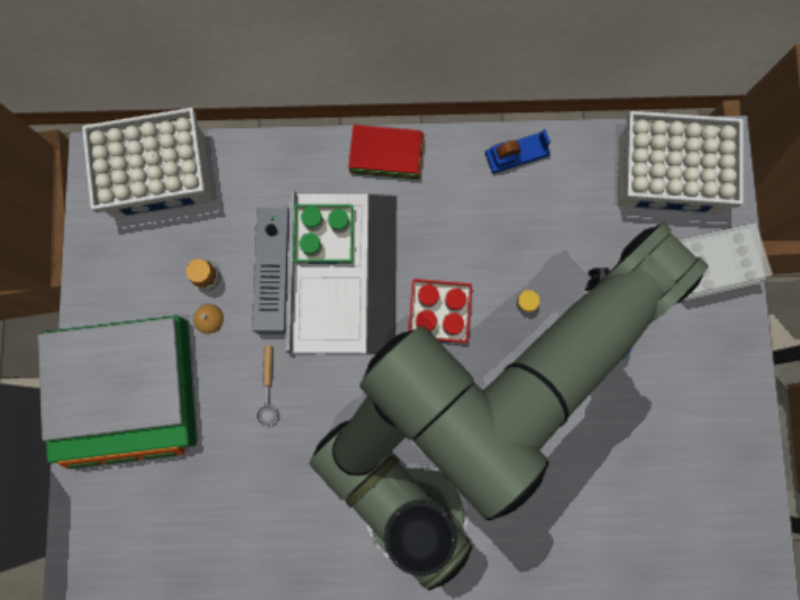

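The green tray lies square on the deck against the rail (325,233 in the picture): the fingers stopped within 1 mm of the predicted contact. Now the red one.

```bash
python3 - <<'E'
from push import *
t=tray(cam("top"),"red"); t=(t[0]+.0015,t[1],np.radians(t[2]))
go(.42,-.30,.25,[TH])
ok=push(t); print(ok,bot.read_clock())
# close look from above the deck, then retreat
go(*W(0,-.10),.30,[TH]); im=bot.camera("wrist"); cv2.imwrite("pics/w4.png",im[:,:,::-1])
go(.42,-.36,.25,[0])
for n in("top","scene"):
    v=cam(n); cv2.imwrite(f"pics/{n}4.png",cv2.resize(v[0][:,:,::-1],(800,600)))
    for c in("red","green"):
        t=tray(v,c,.040); print(n,c,t, t and np.round(plate((t[0],t[1],np.radians(t[2]))),3))
    print(blobs(v,"yellow").tolist())
E
```

```text
descend hit False [ 0.468  -0.1791  0.0036]
 y -0.175 hit False F [-0.6 -6.3  0.9]
 y -0.15 hit False F [ -1.4 -17.5  14.6]
 y -0.11 hit False F [ 1.7 -6.6  5.5]
 y -0.075 hit False F [ 0.4 -0.6  0.2]
 rail hit True tool plate y -0.0634 F [ 0.7 -1.4  0.9]
True 75.9833
top red (0.471, 0.2113, -1.3, 141, 141) [-0.099  0.016  0.05 ]
top green (0.6614, 0.2051, -1.6, 141, 142) [ 0.092  0.014 -0.25 ]
[[0.484, -0.275, 1.0471, 0.7653]]
scene red (0.4708, 0.2117, -1.6, 144, 151) [-0.099  0.016 -0.25 ]
scene green (0.6639, 0.2058, -0.9, 142, 144) [0.094 0.015 0.45 ]
[[0.4899, -0.2737, 1.1672, 0.7549]]
```

View pics/w4.png

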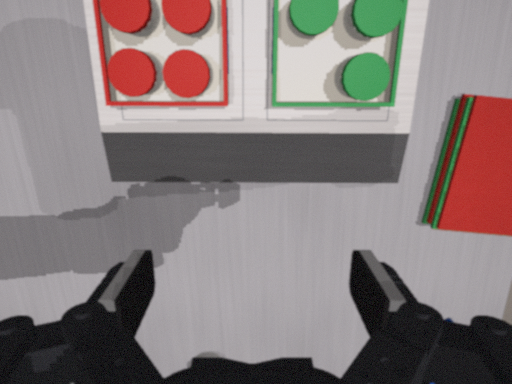

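View pics/scene4.png

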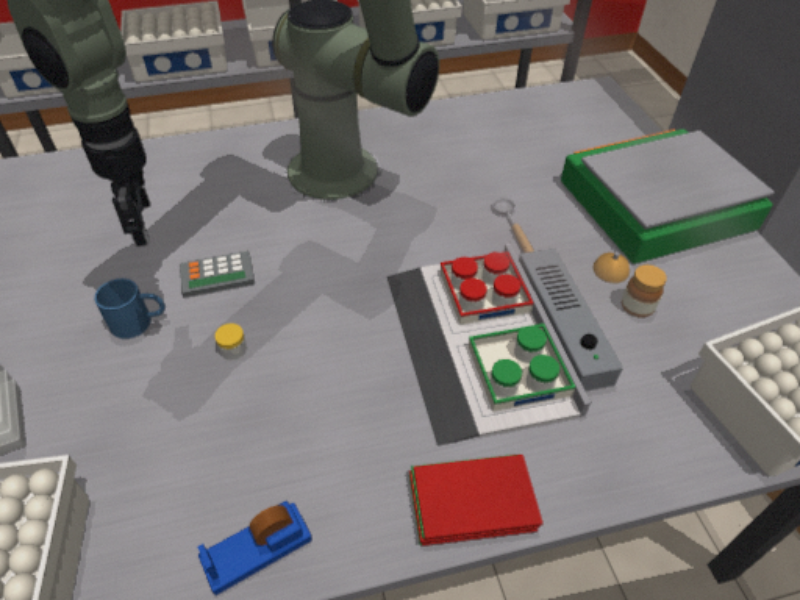

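Both trays stand square on the deck against the rail with all seven tubs upright. The yellow tub at (230,340) and the other items are unmoved, so I'm handing in.

```bash
python3 -c "
from cell import bot
bot.close_job()"
```

```text
the job is handed in; nothing more can be done
```

The job is done and handed in; the last clock reading before that was 76 s. Three green-lidded and four red-lidded tubs stand upright in their own trays. I then slid both trays up the bevel with the open fingers against the rear wall, without lifting them.

**Last checks:**
- **Against the rail:** both pushes ended on contact with the rail. The finger stops put the tray centres at plate y of about 17 and 18 mm, where 17.5 mm is expected.
- **Position:** the cameras put the trays at plate x of about -99 and +93 mm, on the deck and within 0.5° of square.
- **Disagreement:** the cameras read plate y as 14 to 16 mm, about 2–3 mm short of the rail position, which is about the calibration error. I trusted the contact reading.
- **Yellow tub:** it is where it started.

**What went wrong or changed on the way:**
- **Calculator:** one pick was aimed at the calculator's green edge by mistake. The fingers came down and closed there without gripping anything, and it did not measurably move (about 1 mm, within noise).
- **Knock:** one red tub was knocked next to another partway through. I found it again and sorted it normally.

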